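Start the fume extraction and open the push-and-turn solvent jug

ROBOT

A 6-joint arm with a two-finger parallel gripper is mounted at the origin on the work surface. World frame = base frame: x ahead of the robot, y to its left, z up, the work surface at z = 0. Lengths are in m, angles in rad, forces in N, time in s.
With the tool pointing down it reaches from about 0.375 to 0.9 m from the base axis. Payload 3.1 kg.
Tool frame: the origin (TCP) lies at the very end of the fingers, on their centre line; the grasp point (between the pads) lies 19 mm behind it; z points along the fingers, y is the line along which they close (so a half turn about z gives the same grasp; the last joint's range is limited). The gripper opens to 85 mm and grips with 20 to 120 N. Pads are 22 mm wide; open, the fingers measure 114 mm over their backs; the gripper's body (76 mm by 85 mm) begins 54 mm behind the grasp point. The pads swing forward as they close: fully open they stand 13 mm farther back than shut.
Start: joints at [0.971, 0.527, 1.433, -0, 1.181, -0.178], TCP at [0.256, 0.57, 0.231] pointing down, gripper open.
Joint ranges: [-3.08, 3.08], [-0.75, 2.2], [0.22, 2.44], [-1.43, 4.57], [0, 2.65], [-2.85, 2.85]. Speed limits (rad/s): [2.79, 2.79, 3.14, 3.14, 3.14, 3.14].

INTERFACE

Orientations are given as a unit quaternion [x, y, z, w].
In Python, from station import sense, snapshot, camera_params, sign_off gives the robot as it stands.
- The arm moves only by the shell command python3 -m handwheel 'ROWS' [OPENING] [FORCE]. ROWS is JSON, a list that holds one entry, the list of rows, each a list of 4 numbers: the shift along the tool's x, y, z in units of 25 mm (1.0 is 25 mm), then the turn about the tool's z in units of 6 degrees (1.0 is 6 degrees). A call has 1 to 20 rows; each row shifts and turns the commanded pose from where the row before left it, along the tool's axes as they then stand; what a row does not reach is not made up. A row lasts 1/8 s, in which the tool goes at most 62.5 mm and 10.7 degrees, less where a joint would pass 70% of its speed; a pose out of reach is approached as far as the arm can. A call is refused whole if a number of a shift passes 1 or a number of a turn 1, either way. A call with a gripper value outside its range is refused whole. OPENING is the finger opening in mm, from 0 to 85.4, set as the call begins (- or left out, the last holds). The fingers move at their own pace and stop on an object; FORCE is the grip in N (left out, the last holds). Time passes only in rows, so rows that do not move let the fingers close. It gives the time, the measured TCP pose, the force, the opening and the grip force at its end, in the units of the state.
- sense(): the state, without advancing time (a new reading comes with each control period).
- snapshot(name): name is "side" or "top"; returns (picture, depth): 480x640x3 uint8, red, green, blue; 480x640 float32, m along the optical axis (not along the pixel's ray), 0 where there is no reading.
- camera_params(name): a dict with "mtx" (3x3 intrinsics, pixels), "D" ([k1, k2, p1, p2, k3] as OpenCV has them; the pictures are not rectified), "extrinsics" (4x4, takes a point from camera to world coordinates). Camera axes: x right, y up, looking along -z (the intrinsics and any distortion apply to the point x, -y, -z); pixel columns grow to the right and rows downward; lengths in m; the calibration is good to about 2 mm. A picture is of the moment at which its call begins. camera_params takes no time and is no camera call.
- sign_off(): hands the job in; it is judged then, once.
The state is a dict: "t": time; "q": joint angles; "qd": joint speeds; "tau": joint torques, N m; "tcp_pos": TCP position; "tool_rot": TCP orientation; "force": force on the tool from outside, world axes, zero at the start; "ft_torque": the same for the moment, N m; "finger_gap": opening from 0.0 (shut) to 1.0 (fully open); "gripper_force": force on a finger pad.
Only numpy, scipy, OpenCV 4.12 (cv2) and the standard library are available. Lean on these libraries where they do the work, as an engineer would, in place of code of your own. Each camera call takes 0.05 s, during which the arm holds its last target. There are 200 camera calls.

TASK

Switch on the bench's fume extraction first: press the knob of the grey control box down, keep it pressed while turning it clockwise to its stop, and let it spring back up. Then open the square solvent jug: press its safety cap down, twist it counter-clockwise until it is free, lift it off, and finish while still holding the cap in the gripper, a few centimetres straight above the jug's open mouth. The jug stays standing in its holder and the other things on the bench stay where they are.

Things in the scene. Friction and masses are not known exactly. Their poses are not given: they have to be found in the camera images.
- control_box: Grey box of the fume extraction, 120 x 100 x 70 mm high, fixed to the bench, with a black knob in the middle of its top and a small clear lamp in one corner. Origin: centre of its underside, z up; its own -x side carries the two black position marks. It stands on one side of the bench middle (left or right varies) and the jug's tray on the other.
- knob_grip (a point): Centre of the top face of the knob's bar grip, on the vertical turning axis, 110 mm above the bench. The bar is 46 mm long (this frame's x), 14 mm wide (y) and stands 24 mm above a round skirt of 48 mm diameter. A white line on the bar's -x half is the pointer. The frame turns and sinks with the knob.
- knob (a joint): Turning angle of the knob (rad): 0 = OFF, at the start; grows clockwise seen from above to the stop at 1.05 (60 degrees) = ON. At OFF a lock blocks it (it gives about 5 degrees) unless it is pressed in by more than 4 mm; from about 0.91 on it is free to spring back up, and it then locks there.
- knob_press (a joint): How far the knob is pressed down (m): 0 = up, 0.007 = bottom. Spring: 5 N at 0, 9 N at 4 mm, 12 N at the bottom; it pushes the knob up again by itself when let go at OFF or ON.
- tray: Steel spill tray, 200 x 160 mm, rim 18 mm high, fixed to the bench; a frame of upright flat bars in its middle (35 mm above its floor, inside 113 x 73 mm) holds the jug. Origin: centre of its underside, z up, x along the 200 mm side.
- jug: White square-sided solvent jug, 110 x 70 mm, shoulders at 130 mm, full (about 0.9 kg), loose in the holder, which keeps it from turning. Origin: centre of its underside (3 mm above the bench), z up, x along the 110 mm side. Its neck (36 mm diameter) is on its axis.
- jug_mouth (a point): Centre of the rim of the jug's mouth, under the cap, 188 mm above the jug's underside.
- cap: Grey ribbed push-and-turn safety cap on the jug, 58 mm diameter, 40 mm high, 70 g. Origin: centre of its underside; locked, this lies 164 mm above the jug's underside. Two lugs inside sit in notches under hooks on the neck: unpressed, it turns only a few degrees and cannot be lifted. Press it down more than 5 mm (it goes 8 mm) and turn it counter-clockwise seen from above.
- cap_top (a point): Centre of the cap's flat top, 40 mm above its origin; about 207 mm above the bench when locked. The cap's inner spring needs 6 N to start moving, 10 N at 5 mm, 12 N at the bottom, and pushes the freed cap up. Pressed and turned counter-clockwise, the cap is free to lift straight up from about 50 degrees of turn to its stop at about 130 degrees.
There are look-alikes about, which are no part of the job. Leave any red look-alike of the cap alone.

How it is judged:
On the way, in this order (a step that is already met when the one before it is completed fails the run):
1. the extraction knob is pressed down at OFF (value of joint knob_press above 0.0035 m and value of joint knob below 0.3 rad), for 0.02 s.
2. the extraction knob is at ON and has sprung back up (value of joint knob above 0.9 rad and value of joint knob_press below 0.0015 m), for 0.1 s.
3. the cap is pressed down on the jug, still locked (all of step 2 and z of cap in the frame of jug below 0.1605 m and angle between the x axis of cap and the x axis of jug, either way round below 0.35 rad), for 0.02 s.
4. the cap has been twisted to its free position, still on the neck (angle between the x axis of cap and the x axis of jug, either way round above 0.6 rad and z of cap in the frame of jug below 0.175 m and horizontal distance between cap and jug_mouth below 0.006 m), for 0.05 s.
At the end, for the whole second after the job is handed in: Knob at ON (over 0.9 rad) and up (under 1.5 mm pressed); jug upright (0.1 rad) in its holder; the gripper holds the cap still (under 0.03 m/s), clear of the jug, its lower edge 15 to 200 mm above the mouth and its axis within 40 mm of it (all of step 2 and angle between jug's own z axis and vertical below 0.1 rad and z of jug in the frame of tray below 0.012 m and horizontal distance between jug and tray below 0.012 m and z of cap in the frame of jug_mouth between 0.015 and 0.2 m and horizontal distance between cap and jug_mouth below 0.04 m and contact force between the fingers and cap above 2 N and contact force between cap and jug below 0.2 N and linear speed of cap below 0.03 m/s); the arm keeps its last pose, push and grip.
It fails at once if another thing on the bench is moved (more than 30 mm) (distance of any of seal_large, seal_small, sleeve, tape_roll, round_bottle, grease_jar, brush, small_carton from where it was at the start of the episode above 0.03 m).
It fails at once if the jug is lifted out of its holder or tipped (z of jug in the frame of tray above 0.02 m or angle between jug's own z axis and vertical above 0.25 rad).
It also fails if it takes over 61 s, if anything falls off the work surface, if the arm or the gripper's body presses on something with over 40 N, if the wrist force passes 120 N, or if a joint passes its speed limit or range.

## Working session

There is one attempt and no reset: what is moved stays moved. The work goes in short steps, Python scripts to look and compute and a shell command to move; the robot and the scene stay as the last step left them, time stands still between calls to the robot, and variables do not carry over. Pictures are saved under pics/ and viewed, at most 10 in all, crops included, and the job is handed in when it is done.

```bash
ls; mkdir -p pics; python3 - <<'E'
from station import *
import cv2,numpy as np
for n in("top","side"):
    p,d=snapshot(n); np.savez(f"pics/{n}0.npz",p=p,d=d); cv2.imwrite(f"pics/{n}0.png",p[:,:,::-1])
    c=camera_params(n); print(n,np.round(c["mtx"],1).tolist(),np.round(c["D"],4),np.round(c["extrinsics"],3).tolist())
print(sense())
E
```

```text
pics
top [[577.1, 0.0, 315.5], [0.0, 577.1, 247.0], [0.0, 0.0, 1.0]] [0.022 0.    0.    0.    0.   ] [[-0.11, 0.971, -0.212, 0.255], [-0.994, -0.108, 0.019, -0.01], [-0.005, 0.213, 0.977, 1.214], [0.0, 0.0, 0.0, 1.0]]
side [[560.7, 0.0, 313.2], [0.0, 560.7, 246.0], [0.0, 0.0, 1.0]] [-0.0826  0.      0.      0.      0.    ] [[0.899, 0.328, -0.291, 0.178], [-0.438, 0.691, -0.575, -0.668], [0.012, 0.644, 0.765, 0.977], [0.0, 0.0, 0.0, 1.0]]
{'t': 0.1, 'q': array([ 9.70500606e-01,  5.28337585e-01,  1.43376941e+00, -9.51312159e-06,
        1.18141263e+00, -1.78467798e-01]), 'qd': array([ 0.0001407 , -0.00165003, -0.00361553,  0.00081997, -0.00191765,
       -0.00124963]), 'tau': array([-2.12857449e-04, -4.43303955e+01, -1.78585446e+01, -2.05786282e-04,
        3.95838171e-03,  9.02060890e-06]), 'tcp_pos': array([0.25548131, 0.56969415, 0.23045488]), 'tool_rot': array([ 2.09351828e-01,  9.77839907e-01, -8.93032014e-04, -3.61685292e-04]), 'force': array([-0.29818737,  0.37192025, -0.41025366]), 'ft_torque': array([0.00827131, 0.02479275, 0.01082007]), 'gripper_force': 0.0, 'finger_gap': 0.9958775093873954}
```

View pics/top0.png

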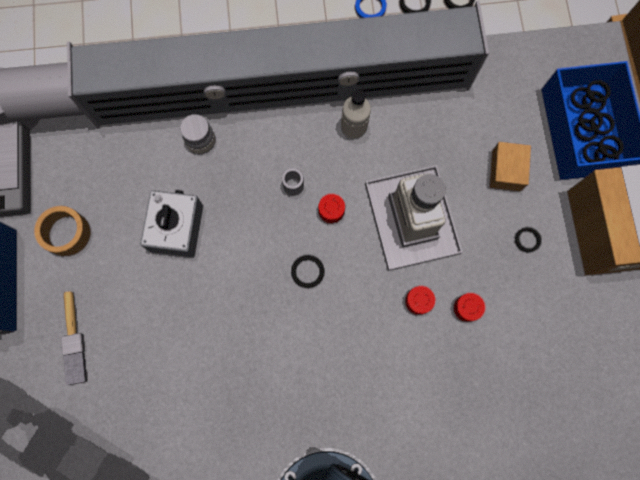

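View pics/side0.png

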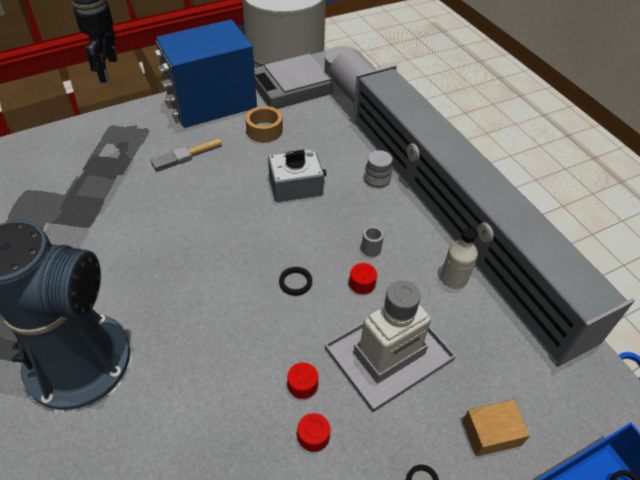

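The top view shows the grey box with the black knob at (167,217). The jug is in its tray, with its grey cap at (428,190). Look-alikes are the red caps at (331,208), (420,300) and (470,307), the grey jar at (196,130) and the round bottle at (356,115). Only the grey cap sits on the square jug in the tray, so that is the one meant. Next I'll crop to confirm and measure.

```bash
cat > h.py <<'E'
import numpy as np,cv2
from station import *
def rays(n,uv):
    c=camera_params(n); u=cv2.undistortPoints(np.float64(uv).reshape(-1,1,2),np.array(c["mtx"]),np.array(c["D"],float)).reshape(-1,2)
    E=np.array(c["extrinsics"]); d=np.c_[u[:,0],-u[:,1],-np.ones(len(u))]
    return E[:3,3],d@E[:3,:3].T
def onplane(n,uv,z):
    o,d=rays(n,uv); return o+d*((z-o[2])/d[:,2])[:,None]
def cloud(n,dep,box):
    x0,y0,x1,y1=box; v,u=np.mgrid[y0:y1,x0:x1]; uv=np.c_[u.ravel(),v.ravel()]
    o,d=rays(n,uv); return uv,o+d*dep[v,u].reshape(-1,1)
E
python3 - <<'E'
from h import *
for n,bk,bc in(("top",(135,180,210,260),(375,160,460,255)),("side",(255,140,335,205),(355,270,440,380))):
    f=np.load(f"pics/{n}0.npz");p,d=f["p"],f["d"]
    uv,P=cloud(n,d,bk); m=(P[:,2]>.101)&(P[:,2]<.125)
    r=cv2.minAreaRect(P[m,:2].astype(np.float32)*1000); print(n,"knob",m.sum(),P[m].mean(0).round(4),r,np.degrees(0), np.median(P[m,2]))
    q=P[m,:2]-P[m,:2].mean(0);w,V=np.linalg.eigh(q.T@q);print(" axis deg",np.degrees(np.arctan2(V[1,1],V[0,1])))
    m=(P[:,2]>.055)&(P[:,2]<.078); print(" box",m.sum(),cv2.minAreaRect(P[m,:2].astype(np.float32)*1000))
    uv,P=cloud(n,d,bc); m=(P[:,2]>.2)&(P[:,2]<.22)
    print(" cap",m.sum(),P[m].mean(0).round(4),cv2.minEnclosingCircle(P[m,:2].astype(np.float32)*1000),np.median(P[m,2]))
    m=(P[:,2]>.12)&(P[:,2]<.14);print(" shoulder",m.sum(),cv2.minAreaRect(P[m,:2].astype(np.float32)*1000))
    a=[cv2.resize(p[b[1]:b[3],b[0]:b[2],::-1],(400,400),interpolation=cv2.INTER_CUBIC) for b in(bk,bc)]
    if n=="top":A=a
    else: cv2.imwrite("pics/crop0.png",cv2.resize(np.hstack(A+[]),(800,400)))
E
```

```text
top knob 172 [0.5931 0.2601 0.1086] ((593.3787231445312, 260.87506103515625), (15.384020805358887, 46.25889205932617), 76.13655853271484) 0.0 0.10876335014195271
 axis deg 167.35902572069605
 box 2354 ((593.9780883789062, 260.66229248046875), (100.89385986328125, 121.13751983642578), 76.58704376220703)
 cap 747 [ 0.5596 -0.2479  0.2056] ((560.556640625, -248.44332885742188), 29.199817657470703) 0.20559831017205266
 shoulder 580 ((560.0032348632812, -247.8577880859375), (110.97956085205078, 69.86082458496094), 7.52215576171875)
side knob 132 [0.5938 0.2571 0.1087] ((594.8463745117188, 259.0171203613281), (18.29800796508789, 47.113319396972656), 78.23355102539062) 0.0 0.10971604134325114
 axis deg 167.09838190594547
 box 1284 ((594.23583984375, 258.4989013671875), (106.61980438232422, 120.4574203491211), 76.3045654296875)
 cap 809 [ 0.5591 -0.2515  0.2084] ((560.6302490234375, -249.5204620361328), 29.791038513183594) 0.208837001235326
 shoulder 674 ((559.4346313476562, -251.49436950683594), (110.6111068725586, 67.0879135131836), 5.681275844573975)
```

View pics/crop0.png

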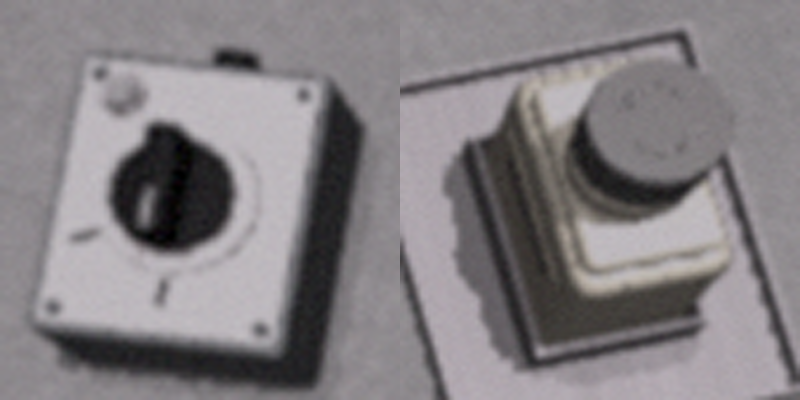

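The crop confirms both. On the left, the bar has its white pointer at about (150,210) facing the OFF mark, and ON is the mark to its left. On the right is the plain grey ribbed cap on the square jug. The bar axis is at 167° and the knob is at (0.594, 0.260). The cap is at (0.560, -0.249).

```bash
cat > go.py <<'E'
import sys,numpy as np
from station import sense
from scipy.spatial.transform import Rotation as R
x,y,z,a=map(float,sys.argv[1:5]); s=sense(); r=R.from_quat(s["tool_rot"]).as_matrix()
cur=np.degrees(np.arctan2(r[1,0],r[0,0])); t=-((a-cur+180)%360-180)
c,n=np.cos(np.radians(a)),np.sin(np.radians(a)); M=np.array([[c,n,0],[n,-c,0],[0,0,-1.]]).T
print("t",s["t"],"xang",cur.round(2),"tilt",r[:,2].round(3),"turn first",round(t/6,2),"then shift",(M.T@(np.array([x,y,z])-s["tcp_pos"])/.025).round(2),"F",s["force"].round(1),"gap",s["finger_gap"],"gf",s["gripper_force"],"tcp",s["tcp_pos"].round(4),"q6",s["q"][5].round(2))
E
python3 go.py .594 .260 .17 167.2
```

```text
t 0.1 xang 155.83 tilt [-0.001 -0.002 -1.   ] turn first -1.89 then shift [-15.95  -9.08   2.42] F [-0.3  0.4 -0.4] gap 0.9958775093873954 gf 0.0 tcp [0.2555 0.5697 0.2305] q6 -0.18
```

```bash
python3 -m handwheel '[[[0,0,0,-0.95],[0,0,0,-0.94],[-1,-0.57,0,0],[-1,-0.57,0,0],[-1,-0.57,0,0],[-1,-0.57,0,0],[-1,-0.57,0,0],[-1,-0.57,0,0],[-1,-0.57,0,0],[-1,-0.57,0,0],[-1,-0.57,0,0],[-1,-0.57,0,0],[-1,-0.57,0.4,0],[-1,-0.57,0.5,0],[-1,-0.57,0.5,0],[-1,-0.57,0.5,0],[-1,-0.57,0.5,0],[-0.95,-0.57,0,0],[0,0,0,0],[0,0,0,0]]]' 40 60; python3 go.py .594 .260 .092 167.2
python3 - <<'E'
from h import *
p,d=snapshot("side"); cv2.imwrite("pics/c1.png",cv2.resize(p[90:220,220:370,::-1],(600,520),interpolation=cv2.INTER_CUBIC))
E
```

```text
t: 2.6
tcp_pos: [0.5937, 0.2596, 0.1717]
tool_rot: [0.112, 0.994, 0.0, -0.0]
force: [0.7, 0.6, 0.6]
finger_gap: 0.469
gripper_force: 0.0
t 2.6 xang 167.16 tilt [-0.  0. -1.] turn first -0.01 then shift [-0.01  0.02  3.19] F [0.7 0.6 0.6] gap 0.46944840424262935 gf 0.0 tcp [0.5937 0.2596 0.1717] q6 -1.11
```

View pics/c1.png

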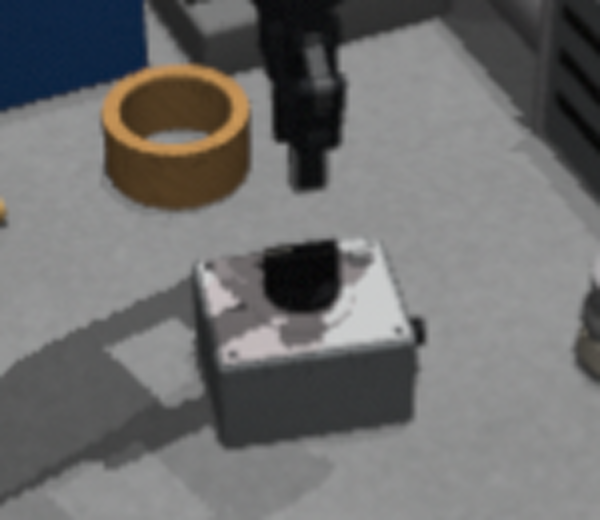

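The gripper is above the knob at (305,185) in the crop, with the bar at (300,255) between the fingers' line. Now I'll lower it and grip.

```bash
python3 -m handwheel '[[[0,0,0.8,0],[0,0,0.8,0],[0,0,0.8,0],[0,0,0.78,0],[0,0,0,0],[0,0,0,0]]]' ; python3 -m handwheel '[[[0,0,0,0],[0,0,0,0],[0,0,0,0],[0,0,0,0],[0,0,0,0],[0,0,0,0]]]' 0 80;  python3 go.py .594 .260 .092 167.2
```

```text
t: 3.4
tcp_pos: [0.5943, 0.2598, 0.0924]
tool_rot: [0.111, 0.994, 0.0, 0.0]
force: [-0.2, 0.1, -0.1]
finger_gap: 0.467
gripper_force: 0.0
t: 4.15
tcp_pos: [0.5947, 0.2599, 0.0929]
tool_rot: [0.112, 0.994, 0.001, 0.001]
force: [-1.2, 1.7, 5.1]
finger_gap: 0.138
gripper_force: 82.1
t 4.15 xang 167.15 tilt [ 0.002  0.001 -1.   ] turn first -0.01 then shift [ 0.03 -0.    0.04] F [-1.2  1.7  5.1] gap 0.1381382092778666 gf 82.06170558929443 tcp [0.5947 0.2599 0.0929] q6 -1.11
```

```bash
python3 -m handwheel '[[[0,0,0.1,0],[0,0,0.1,0],[0,0,0.08,0],[0,0,0,0],[0,0,0,0]]]';  python3 go.py .594 .260 .086 167.2
```

```text
t: 4.78
tcp_pos: [0.5948, 0.2599, 0.0871]
tool_rot: [0.112, 0.994, 0.001, 0.001]
force: [-2.9, 0.4, 10.5]
finger_gap: 0.138
gripper_force: 82.8
t 4.775 xang 167.16 tilt [ 0.002  0.001 -1.   ] turn first -0.01 then shift [ 0.03 -0.    0.04] F [-2.9  0.4 10.5] gap 0.13826219379774873 gf 82.83751130104065 tcp [0.5948 0.2599 0.0871] q6 -1.11
```

```bash
python3 -m handwheel '[[[0,0,0.04,0.3],[0,0,0,0.8],[0,0,0,0.8],[0,0,0,0.8],[0,0,0,0.8],[0,0,0,0.8],[0,0,0,0.8],[0,0,0,0.8],[0,0,0,0.8],[0,0,0,0.8],[0,0,0,0.8],[0,0,0,0.8],[0,0,0,0.7],[0,0,0,0.3],[0,0,0,0],[0,0,0,0]]]';  python3 go.py .594 .260 .092 107.2; python3 -c "
from station import sense;print(sense()['ft_torque'])"
```

```text
t: 6.78
tcp_pos: [0.5943, 0.2595, 0.0862]
tool_rot: [0.598, 0.802, 0.0, 0.0]
force: [-2.5, 0.2, 12.9]
finger_gap: 0.142
gripper_force: 83.0
t 6.775 xang 106.61 tilt [ 0.001  0.    -1.   ] turn first -0.1 then shift [ 0.02 -0.01 -0.23] F [-2.5  0.2 12.9] gap 0.14225793940858375 gf 83.02416801452637 tcp [0.5943 0.2595 0.0862] q6 -0.05
[0.00509509 0.57704086 0.11842739]
```

```bash
python3 -m handwheel '[[[0,0,-0.1,0],[0,0,-0.1,0],[0,0,-0.06,0],[0,0,0,0]]]'; python3 -m handwheel '[[[0,0,0,0],[0,0,0,0],[0,0,0,0],[0,0,-0.2,0],[0,0,-0.6,0],[0,0,-1,0],[0,0,-1,0],[0,0,-1,0],[0,0,-1,0],[0,0,-1,0],[0,0,-1,0],[0,0,0,0]]]' 40;  
python3 go.py .5602 -.249 .27 8;python3 go.py .5602 -.249 .27 6
```

```text
t: 7.28
tcp_pos: [0.5943, 0.2595, 0.0917]
tool_rot: [0.598, 0.802, 0.0, 0.0]
force: [-2.0, 0.4, 6.7]
finger_gap: 0.141
gripper_force: 82.4
t: 8.78
tcp_pos: [0.5955, 0.2598, 0.2638]
tool_rot: [0.598, 0.802, 0.003, 0.002]
force: [0.3, -0.2, -0.5]
finger_gap: 0.469
gripper_force: 0.0
t 8.775 xang 106.58 tilt [ 0.007  0.002 -1.   ] turn first 16.43 then shift [-4.23 19.96 -0.25] F [ 0.3 -0.2 -0.5] gap 0.4685838712710523 gf 0.0 tcp [0.5955 0.2598 0.2638] q6 -0.05
t 8.775 xang 106.58 tilt [ 0.007  0.002 -1.   ] turn first 16.76 then shift [-3.53 20.09 -0.25] F [ 0.3 -0.2 -0.5] gap 0.4685838712710523 gf 0.0 tcp [0.5955 0.2598 0.2638] q6 -0.05
```

```bash
python3 -m handwheel '[[[0,0,0,1],[0,0,0,1],[0,0,0,1],[0,0,0,1],[0,0,0,1],[0,0,0,1],[0,0,0,1],[0,0,0,1],[0,0,0,1],[0,0,0,1],[0,0,0,1],[0,0,0,1],[0,0,0,1],[0,0,0,1],[0,0,0,1],[0,0,0,1],[0,0,0,0.43]]]' 85
python3 go.py .5602 -.249 .27 8
python3 - <<'E'
from h import *
for n,bk in (("side",(255,140,335,205)),):
    p,d=snapshot(n)
    uv,P=cloud(n,d,bk); m=(P[:,2]>.101)&(P[:,2]<.125)
    q=P[m,:2]-P[m,:2].mean(0);w,V=np.linalg.eigh(q.T@q);print(m.sum(),np.median(P[m,2]),P[m].mean(0)," axis deg",np.degrees(np.arctan2(V[1,1],V[0,1])))
    cv2.imwrite("pics/c2.png",cv2.resize(p[130:220,240:350,::-1],(600,490),interpolation=cv2.INTER_CUBIC))
E
```

```text
t: 10.9
tcp_pos: [0.5933, 0.2592, 0.2591]
tool_rot: [0.998, 0.069, -0.001, 0.0]
force: [-0.3, 0.7, -0.2]
finger_gap: 0.996
gripper_force: 0.0
t 10.9 xang 7.88 tilt [-0.002 -0.001 -1.   ] turn first -0.02 then shift [-4.14 19.94 -0.43] F [-0.3  0.7 -0.2] gap 0.9959002908644545 gf 0.0 tcp [0.5933 0.2592 0.2591] q6 1.67
119 0.10984964311726986 [0.59378015 0.25616756 0.10911797]  axis deg 107.5260754763959
```

View pics/c2.png

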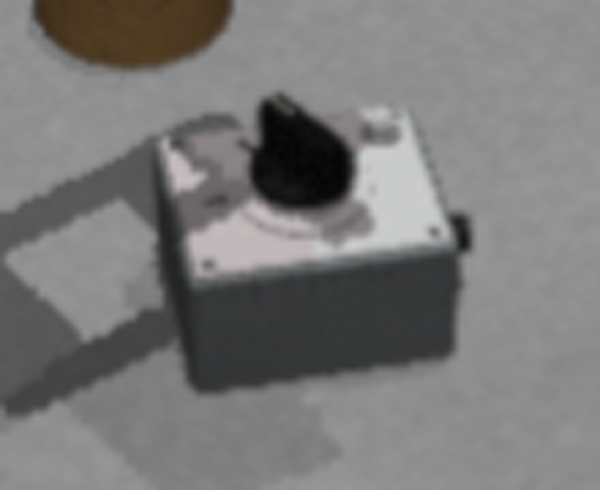

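The knob bar now points to the ON mark, with its pointer at (280,105) in the crop. It has turned about 60° and sits up at z ≈ 0.110. Next I'll move over the cap.

```bash
python3 -m handwheel '[[[-0.21,1,0,0],[-0.21,1,0,0],[-0.21,1,0,0],[-0.21,1,0,0],[-0.21,1,0,0],[-0.21,1,0,0],[-0.21,1,0,0],[-0.21,1,0,0],[-0.21,1,0,0],[-0.21,1,0,0],[-0.21,1,-0.1,0],[-0.21,1,-0.1,0],[-0.21,1,-0.1,0],[-0.21,1,-0.1,0],[-0.21,1,0,0],[-0.21,1,0,0],[-0.21,1,0,0],[-0.21,1,0,0],[-0.2,1,0,0],[-0.16,0.94,0,0]]]'; python3 -m handwheel '[[[0,0,0,0],[0,0,0,0]]]'
python3 go.py .5602 -.249 .183 8
python3 - <<'E'
from h import *
p,d=snapshot("side")
uv,P=cloud("side",d,(355,270,440,380)); m=(P[:,2]>.2)&(P[:,2]<.22)
print(" cap",m.sum(),P[m].mean(0).round(4),cv2.minEnclosingCircle(P[m,:2].astype(np.float32)*1000))
cv2.imwrite("pics/c3.png",cv2.resize(p[180:380,300:500,::-1],(600,600),interpolation=cv2.INTER_CUBIC))
E
```

```text
t: 13.45
tcp_pos: [0.5603, -0.2494, 0.2696]
tool_rot: [0.998, 0.07, -0.001, -0.0]
force: [0.5, -0.2, 0.8]
finger_gap: 0.998
gripper_force: 0.0
t: 13.7
tcp_pos: [0.5606, -0.248, 0.27]
tool_rot: [0.998, 0.07, -0.0, -0.001]
force: [-0.2, -0.2, -0.4]
finger_gap: 0.992
gripper_force: 0.0
t 13.7 xang 8.0 tilt [-0.001  0.001 -1.   ] turn first 0.0 then shift [-0.02  0.04  3.48] F [-0.2 -0.2 -0.4] gap 0.9915701076448619 gf 0.0 tcp [ 0.5606 -0.248   0.27  ] q6 0.83
 cap 815 [ 0.559  -0.2517  0.2084] ((560.8845825195312, -250.35256958007812), 29.712844848632812)
```

View pics/c3.png

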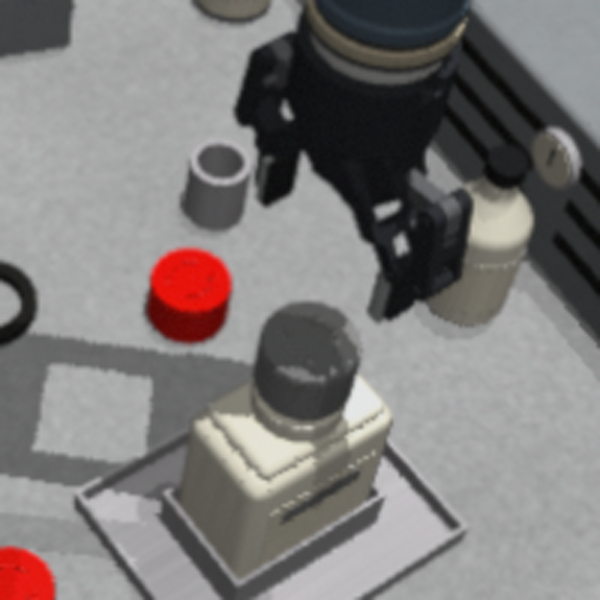

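The open fingers straddle the grey cap, which is at (305,350) in the crop. Nothing is in the way below. Lowering and gripping.

```bash
python3 -m handwheel '[[[0,0.04,0.6,0],[0,0,0.6,0],[0,0,0.6,0],[0,0,0.6,0],[0,0,0.6,0],[0,0,0.6,0],[0,0,0.2,0],[0,0,0,0]]]'; python3 -m handwheel '[[[0,0,0,0],[0,0,0,0],[0,0,0,0],[0,0,0,0],[0,0,0,0],[0,0,0,0]]]' 0 80
python3 go.py .5602 -.249 .175 8
```

```text
t: 14.75
tcp_pos: [0.5609, -0.2497, 0.1749]
tool_rot: [0.998, 0.07, -0.0, -0.0]
force: [0.3, -0.7, -0.1]
finger_gap: 0.996
gripper_force: 0.0
t: 15.5
tcp_pos: [0.5615, -0.2505, 0.1764]
tool_rot: [0.998, 0.07, 0.001, 0.001]
force: [-0.0, -2.1, 5.1]
finger_gap: 0.665
gripper_force: 84.5
t 15.5 xang 7.99 tilt [ 0.002 -0.002 -1.   ] turn first -0.0 then shift [-0.04 -0.07  0.06] F [-0.  -2.1  5.1] gap 0.6650008345487203 gf 84.5486763655208 tcp [ 0.5615 -0.2505  0.1764] q6 0.83
```

```bash
python3 -m handwheel '[[[0,0,0.1,0],[0,0,0.1,0],[0,0,0.1,0],[0,0,0.04,0],[0,0,0,0],[0,0,0,0]]]'
python3 go.py .5602 -.249 .168 8
```

```text
t: 16.25
tcp_pos: [0.5615, -0.2505, 0.1691]
tool_rot: [0.998, 0.07, 0.001, 0.001]
force: [-2.7, -1.5, 11.3]
finger_gap: 0.661
gripper_force: 85.3
t 16.25 xang 8.0 tilt [ 0.002 -0.002 -1.   ] turn first -0.0 then shift [-0.04 -0.07  0.04] F [-2.7 -1.5 11.3] gap 0.6605772683491618 gf 85.25593339407351 tcp [ 0.5615 -0.2505  0.1691] q6 0.83
```

```bash
python3 -m handwheel '[[[0,0,0.03,-0.3],[0,0,0,-0.8],[0,0,0,-0.8],[0,0,0,-0.8],[0,0,0,-0.8],[0,0,0,-0.8],[0,0,0,-0.8],[0,0,0,-0.8],[0,0,0,-0.8],[0,0,0,-0.8],[0,0,0,-0.8],[0,0,0,-0.8],[0,0,0,-0.8],[0,0,0,-0.8],[0,0,0,-0.8],[0,0,0,-0.8],[0,0,0,-0.8],[0,0,0,-0.8],[0,0,0,0],[0,0,0,0]]]'
python3 go.py .5602 -.249 .168 93
python3 - <<'E'
from h import *
print(sense()["ft_torque"]);p,d=snapshot("side")
cv2.imwrite("pics/c4.png",cv2.resize(p[200:400,300:500,::-1],(600,600),interpolation=cv2.INTER_CUBIC))
E
```

```text
t: 18.75
tcp_pos: [0.5621, -0.25, 0.1685]
tool_rot: [0.698, 0.716, 0.001, 0.002]
force: [-0.8, 0.2, 12.1]
finger_gap: 0.657
gripper_force: 85.6
t 18.75 xang 91.42 tilt [ 0.003 -0.002 -1.   ] turn first -0.26 then shift [ 0.04 -0.07  0.02] F [-0.8  0.2 12.1] gap 0.6574182107620121 gf 85.5761969788 tcp [ 0.5621 -0.25    0.1685] q6 -0.63
[0.17901862 0.2632709  0.07922672]
```

View pics/c4.png

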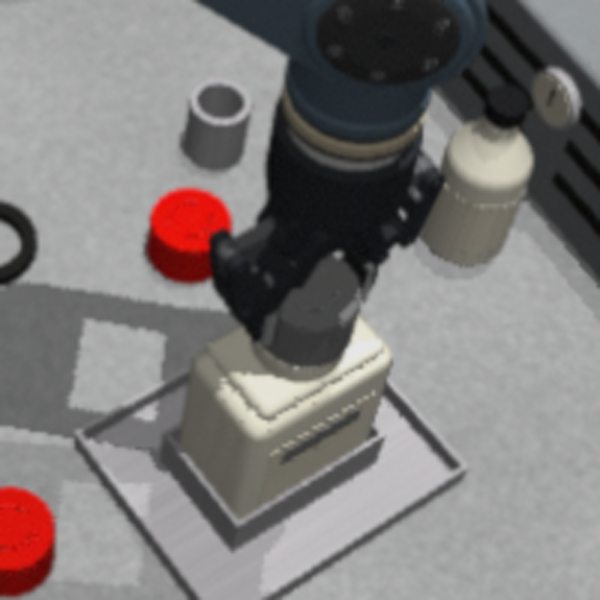

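The gripper still holds the cap at (315,320), the jug is square in its holder, and the tool has turned 83°. I'll lift gently and check the force.

```bash
python3 -m handwheel '[[[0,0,-0.1,0],[0,0,-0.1,0],[0,0,-0.1,0],[0,0,-0.1,0],[0,0,-0.1,0],[0,0,-0.1,0],[0,0,0,0],[0,0,0,0]]]'
python3 go.py .5602 -.249 .25 91.4
```

```text
t: 19.8
tcp_pos: [0.5607, -0.2495, 0.1806]
tool_rot: [0.698, 0.716, -0.0, -0.0]
force: [0.1, -0.2, -1.1]
finger_gap: 0.664
gripper_force: 84.8
t 19.8 xang 91.39 tilt [-0.001  0.001 -1.   ] turn first -0.0 then shift [ 0.02 -0.02 -2.78] F [ 0.1 -0.2 -1.1] gap 0.6636208330369257 gf 84.7943650803063 tcp [ 0.5607 -0.2495  0.1806] q6 -0.62
```

Force is -1.1 N, just the cap's weight, so it is free. Lifting clear.

```bash
python3 -m handwheel '[[[0,0,-0.2,0],[0,0,-0.3,0],[0,0,-0.3,0],[0,0,-0.3,0],[0,0,-0.3,0],[0,0,-0.3,0],[0,0,-0.3,0],[0,0,-0.3,0],[0,0,-0.2,0],[0,0,-0.1,0],[0,0,0,0],[0,0,0,0],[0,0,0,0],[0,0,0,0]]]'
python3 go.py .5602 -.249 .25 91.4
python3 - <<'E'
from h import *
p,d=snapshot("side")
cv2.imwrite("pics/c5.png",cv2.resize(p[100:400,240:540,::-1],(600,600),interpolation=cv2.INTER_CUBIC))
E
```

```text
t: 21.55
tcp_pos: [0.5609, -0.2496, 0.2459]
tool_rot: [0.698, 0.716, -0.0, -0.0]
force: [0.2, -0.2, -0.8]
finger_gap: 0.663
gripper_force: 84.8
t 21.55 xang 91.39 tilt [-0.  0. -1.] turn first -0.0 then shift [ 0.03 -0.03 -0.16] F [ 0.2 -0.2 -0.8] gap 0.66259006265036 gf 84.83589180512354 tcp [ 0.5609 -0.2496  0.2459] q6 -0.62
```

View pics/c5.png

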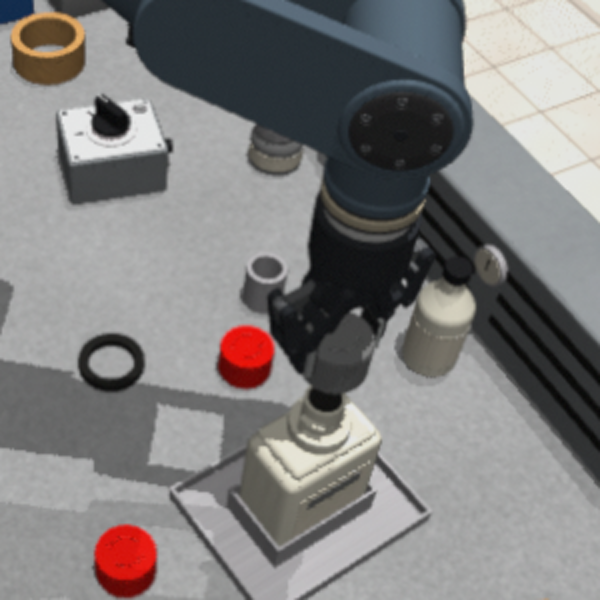

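The cap at (340,355) is held about 45 mm above the open neck at (325,405). The jug is upright in its holder and the knob is at ON, so I'm handing in.

```bash
python3 -c "
from station import *
print(sense()['qd'].round(3),sign_off())"
```

```text
the job is handed in; nothing more can be done
[ 0.    -0.001  0.001 -0.001 -0.001  0.001] None
```

I handed the job in at about 21.6 s: the knob is at ON and sprung back up, and the gripper is holding the cap still, about 45 mm straight above the open mouth of the jug; `sign_off()` returned no verdict.

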